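# Clamp the specimen carrier in the microscope's loading dock

### The arm

A 6-joint arm with a two-finger parallel gripper is mounted at the origin on the work surface. World frame = base frame: x ahead of the robot, y to its left, z up, the work surface at z = 0. Lengths are in m, angles in degrees, forces in N, time in s.
With the tool pointing down it reaches from about 0.275 to 0.825 m from the base axis. Payload 5.2 kg.
Tool frame: the origin (TCP) lies midway between the tips of the shut fingers; the grasp point (between the pads) lies 19 mm behind it; y points along the fingers, x is the direction in which the jaws open and shut, and the axes are right-handed (so a half turn about y gives the same grasp; the last joint's range is limited). The gripper opens to 93 mm and grips with 3 to 60 N. Pads are 15 mm wide; open, the fingers measure 128 mm over their backs; the gripper's body (75 mm by 188 mm) begins 65 mm behind the grasp point.
Start: joints at [-79.229, 14.817, 87.949, -0, 77.235, -11.62], TCP at [0.21, -0.509, 0.219] pointing down, gripper open.
Joint ranges: [-179.93, 179.93], [-52.35, 119.4], [10.71, 147.94], [-69.91, 249.91], [12.55, 155.21], [-178.61, 178.61]. Speed limits (degrees/s): [147.25, 147.25, 180, 180, 180, 180].

### API

Orientations are given as [roll, pitch, yaw] about the fixed x, y, z axes, in that order (R = Rz(yaw) Ry(pitch) Rx(roll)).
In Python, from station import r gives the robot as it stands.
- The arm moves only by the tool step_arm, never from a script. Its argument "commands" is a list of rows, each an object with "dp": the shift along the tool's x, y, z in cm, a list of three; "angular": the turn, a rotation vector about the tool's x, y, z in rad, a list of three; "grip": the finger opening in cm, from 0 to 9.3. A call has 1 to 12 rows; each row shifts and turns the commanded pose from where the row before left it, along the tool's axes as they then stand; what a row does not reach is not made up. A row lasts 1/10 s, in which the tool goes at most 50 mm and 8.59 degrees, less where a joint would pass 70% of its speed; a pose out of reach is approached as far as the arm can. A call with a gripper value outside its range is refused whole. The fingers move at their own pace and stop on an object; "grip_force" is the grip in N (left out, the last holds). Time passes only in rows, so rows that do not move let the fingers close. It gives the time, the measured TCP pose, the force and the opening at its end, in the units of the state.
- r.get_state(): the state, without advancing time (a new reading comes with each control period).
- r.capture(name): name is "scene" or "top" or "wrist"; returns (picture, depth): 420x560x3 uint8, red, green, blue; 420x560 float32, m along the optical axis (not along the pixel's ray), 0 where there is no reading.
- r.camera_info(name): a dict with "camera_matrix" (3x3 intrinsics, pixels), "R" (3x3) and "t" (3): a world point X has camera coordinates R X + t. Camera axes: x right, y down, z forward; pixel columns grow to the right and rows downward; lengths in m; the calibration is good to about 2 mm. A picture is of the moment at which its call begins: read the wrist's pose just before it. camera_info takes no time and is no camera call; for the wrist camera it gives the pose at the moment of the call.
- r.finish_job(): hands the job in, once; it reports no verdict.
The state is a dict: "clock": time; "joint_pos": joint angles; "dq": joint speeds; "joint_torque": joint torques, N m; "ee_pos": TCP position; "tcp_rot": TCP orientation; "wrist_force": force on the tool from outside, world axes, zero at the start; "moment": the same for the moment, N m; "gripper_width": opening from 0.0 (shut) to 1.0 (fully open).
Only numpy, scipy, OpenCV 4.12 (cv2) and the standard library are available. Lean on these libraries where they do the work, as an engineer would, in place of code of your own. Each camera call takes 0.05 s, during which the arm holds its last target. There are 200 camera calls.

### The job

Clamp the brass specimen carrier in the blue loading dock: screw the red-levered bolt in (clockwise from above) until it is snug on the carrier, without forcing it, and only then fold its lever down fully closed and let go. Leave everything else on the desk where it is.

Things in the scene. Friction and masses are not known exactly. Their poses are not given: they have to be found in the camera images.
- bolt: Lever-headed clamp bolt upright in the middle of the bridge, started in its thread; steel head 24 mm wide. Origin: centre of the hinge pin, on the bolt's axis, about 96 mm above the table at first. z up; x the level direction towards which the lever folds; y along the pin; x, y turn with the bolt. Clockwise from above screws it in, sinking 12 mm a turn. Turns freely at about 0.1 N m.
- nut: Fixed dark collar, 32 mm across, 5 mm high, on the bridge round the bolt; origin on the axis, 70 mm above the table. Below it the bolt bears a 36 mm sprung rubber foot, 2 to 6 mm above the carrier at first (differs, not measured): 1 to 3.2 rad of turning before it bears. Then turning torque climbs 0.15 to 0.4 N m per rad (read it while or just after turning); snug is 0.1 to 0.3 N m over free turning (10 to 30 N).
- handle (a point): Centre of the lever's red handle, a flat bar 56 mm long, 20 mm wide (y), 11 mm thick (x), centre 44 mm and free end 72 mm from the hinge pin. Open, it stands straight up on the bolt's axis (z along it, away from the pin) and can be gripped from above across thickness or width to turn the bolt. x: the face that leads as it folds down.
- lever (a joint): Fold of the lever about the hinge pin, rad: 0 open, upright in line with the bolt; 1.5 fully closed (stop), level, pointing along the bolt's x. Stiff (about 0.2 N m: 3 to 5 N at its end), stays where left. Closing works a cam that pushes the foot down a further 1.6 mm as it folds.
- carrier: Brass specimen carrier, a plate 120 x 46 x 14 mm (x, y, z) with a round specimen stub near either end, lying loose in the dock's shallow recess (1.5 mm play) under the bridge. Origin: centre of its underside, 12 mm above the table. The foot presses on its bare middle.
- dock: Blue loading dock fixed to the desk: base 150 x 104 x 12 mm with aluminium rails and a bridge (30 mm along x, 96 mm along y, top at 70 mm) across the carrier. Origin: centre of its underside, on the table, straight below the bolt; x along the carrier.
- spare_carrier: Bystander: a second carrier, 120 x 46 x 17 mm, on the desk beside the dock. Origin: centre of underside.
- screwdriver: Bystander: screwdriver 160 mm long lying beside the dock.
- jar: Bystander: amber jar, 56 mm across, 75 mm high. Origin: centre of underside.
- cup: Bystander: clear cup, 72 mm across, 75 mm high. Origin: centre of underside.
- mouse: Bystander: black computer mouse, 105 x 60 x 32 mm. Origin: centre of underside.
- drive: Bystander: red memory stick, 58 x 18 x 9 mm. Origin: underside.
- stub_box: Bystander: white divided tray, 120 x 90 x 32 mm. Origin: centre of underside.
There are look-alikes about, which are no part of the job. Of the things that look like the dock, the smaller one is meant.

How it is judged:
By the outcome, as a careful person would: the job done as asked, in the order asked, and still so for the second after the job is handed in, with the robot touching nothing.
It also fails if it takes over 72 s, if anything falls off the work surface, if the arm or the gripper's body presses on something with over 40 N, if the wrist force passes 120 N, or if a joint passes its speed limit or range.

## Working session

There is one attempt and no reset: what is moved stays moved. The work goes in short steps, Python scripts to look and compute and a tool call to move; the robot and the scene stay as the last step left them, time stands still between calls to the robot, and variables do not carry over. Pictures are saved under pics/ and viewed, about 8 in all and at most 12, crops included, and the job is handed in when it is done.

Besides the shell and the picture viewer there is one more tool, called after "Request:" by a JSON object that holds its "op" and its "data", one argument or row to a line. step_arm: Moves the arm, as the interface text tells. Its arguments: {"type":"object","properties":{"commands":{"type":"array"},"grip_force":{"type":"number"}},"required":["commands"]}

```bash
mkdir -p pics; python3 - <<'E'
from station import r
import cv2,numpy as np
s=r.get_state();print(s)
for n in ("top","scene"):
    p,d=r.capture(n);np.savez(f"{n}0.npz",p=p,d=d);cv2.imwrite(f"pics/{n}0.png",p[...,::-1]);c=r.camera_info(n);print(n,c)
E
```

```text
{'clock': 0.0, 'joint_pos': array([-7.92277703e+01,  1.48571231e+01,  8.80101671e+01, -2.46561025e-04,
        7.72341391e+01, -1.16218122e+01]), 'dq': array([ 0.02626087, -0.02222614, -0.04586045,  0.0502268 ,  0.00064409,
       -0.02820637]), 'joint_torque': array([-9.08652819e-04, -4.37309968e+01, -2.84003484e+01,  7.17252097e-02,
        4.09509998e-02, -1.25082320e-04]), 'ee_pos': array([ 0.20943361, -0.50798213,  0.21784415]), 'tcp_rot': array([-89.9798024 ,   0.09939833, -67.60588594]), 'wrist_force': array([-0.85840969,  0.0245089 , -0.12722726]), 'moment': array([-0.06534366, -0.06520841, -0.0526515 ]), 'gripper_width': 0.9997149747637732}
top {'camera_matrix': array([[512.79299809,   0.        , 281.189357  ],
       [  0.        , 512.79299809, 205.85160593],
       [  0.        ,   0.        ,   1.        ]]), 'R': array([[-0.01115193, -0.99982376,  0.01510264],
       [-0.98226953,  0.00812694, -0.18729794],
       [ 0.1871422 , -0.01692359, -0.98218704]]), 't': array([-0.01949657,  0.49434629,  1.31642082])}
scene {'camera_matrix': array([[451.94932953,   0.        , 277.55973449],
       [  0.        , 451.94932953, 210.7515541 ],
       [  0.        ,   0.        ,   1.        ]]), 'R': array([[ 0.88616484,  0.46335616,  0.00359811],
       [ 0.37256856, -0.70787441, -0.60008874],
       [-0.27550781,  0.53311808, -0.79992535]]), 't': array([-0.43720323, -0.13466478,  1.289923  ])}
```

View pics/top0.png

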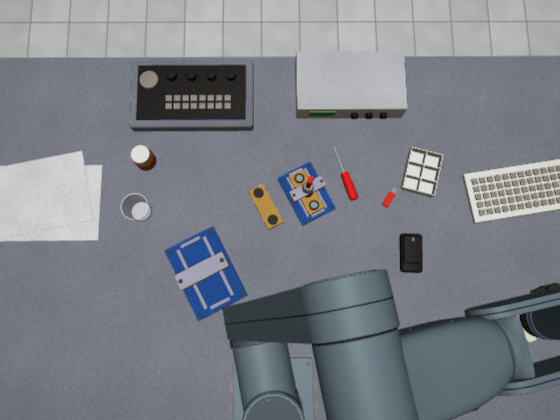

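View pics/scene0.png

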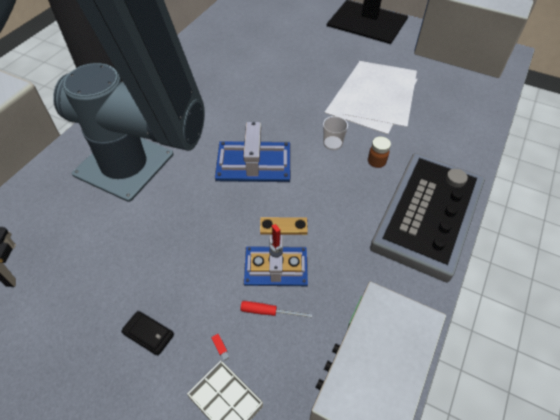

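The top view shows the small dock at about (307,192) with the red lever at (309,184). In the scene view the dock is at (276,266) and the lever at (276,237).

```bash
cat > h.py <<'E'
from station import r
import cv2,numpy as np
from scipy.spatial.transform import Rotation as Ro
def ray(c,u,v):
    d=c["R"].T@np.linalg.solve(c["camera_matrix"],[u,v,1.]);return -c["R"].T@c["t"],d
def onplane(c,u,v,z):
    o,d=ray(c,u,v);return o+d*(z-o[2])/d[2]
def tri(rs):
    A=0;b=0
    for o,d in rs:
        d=d/np.linalg.norm(d);P=np.eye(3)-np.outer(d,d);A=A+P;b=b+P@o
    return np.linalg.solve(A,b)
def red(p):
    h=cv2.cvtColor(p,cv2.COLOR_RGB2HSV);return (((h[...,0]<8)|(h[...,0]>172))&(h[...,1]>150)&(h[...,2]>60)).astype(np.uint8)
def blue(p):
    h=cv2.cvtColor(p,cv2.COLOR_RGB2HSV);return ((abs(h[...,0].astype(int)-112)<12)&(h[...,1]>150)).astype(np.uint8)
def blob(m,box):
    u0,v0,u1,v1=box;k=np.zeros_like(m);k[v0:v1,u0:u1]=m[v0:v1,u0:u1];return k
E
python3 - <<'E'
from h import *
rs=[]
for n,bl,br in (("top",(270,150,335,230),(295,170,325,200)),("scene",(235,235,320,300),(262,215,290,260))):
    p=np.load(n+"0.npz")["p"];c=r.camera_info(n)
    m=blob(red(p),br);v,u=np.nonzero(m);print(n,len(u),u.mean(),v.mean(),u.min(),u.max(),v.min(),v.max())
    rs.append(ray(c,u.mean(),v.mean()))
    b=blob(blue(p),bl);v,u=np.nonzero(b);pts=np.array([onplane(c,x,y,.012)[:2] for x,y in zip(u,v)],np.float32)
    print(cv2.minAreaRect(pts*1000))
print(tri(rs))
E
```

```text
top 50 309.28 181.18 306 313 176 187
((536.441650390625, -93.20193481445312), (147.56094360351562, 100.8117446899414), 27.034517288208008)
scene 129 275.5503875968992 234.31782945736435 271 279 224 246
((539.8728637695312, -99.12248992919922), (145.3638916015625, 101.19120788574219), 27.712181091308594)
[ 0.53851152 -0.09452913  0.13656437]
```

```bash
python3 - <<'E'
from h import *
s=r.get_state();R=Ro.from_euler('xyz',s["tcp_rot"],degrees=True).as_matrix()
c=r.camera_info("wrist");o=-c["R"].T@c["t"]
print("cam in tool",R.T@(o-s["ee_pos"]));print(R.T@c["R"].T);print(c["camera_matrix"])
t=np.array([.538,-.095,.32]);print(R.T@(t-s["ee_pos"])*100)
E
```

```text
cam in tool [-0.00067474 -0.16546258  0.06769898]
[[ 9.99999952e-01  2.51558667e-04  1.79513759e-04]
 [-1.11980720e-04 -2.46447978e-01  9.69156015e-01]
 [ 2.88040398e-04 -9.69155989e-01 -2.46447938e-01]]
[[326.30789778   0.         282.20003465]
 [  0.         326.30789778 210.87801802]
 [  0.           0.           1.        ]]
[-25.68616148 -10.15239133  46.11498533]
```

Request:
{"op": "step_arm", "data": {
  "commands": [
    {"dp": [-2.14,-0.42,3.84],"angular": [0,0,0],"grip": 9.3},
    {"dp": [-2.14,-0.42,3.84],"angular": [0,0,0],"grip": 9.3},
    {"dp": [-2.14,-0.42,3.84],"angular": [0,0,0],"grip": 9.3},
    {"dp": [-2.14,-0.42,3.84],"angular": [0,0,0],"grip": 9.3},
    {"dp": [-2.14,-0.42,3.84],"angular": [0,0,0],"grip": 9.3},
    {"dp": [-2.14,-0.42,3.84],"angular": [0,0,0],"grip": 9.3},
    {"dp": [-2.14,-0.42,3.84],"angular": [0,0,0],"grip": 9.3},
    {"dp": [-2.14,-0.42,3.84],"angular": [0,0,0],"grip": 9.3},
    {"dp": [-2.14,-0.42,3.84],"angular": [0,0,0],"grip": 9.3},
    {"dp": [-2.14,-0.42,3.84],"angular": [0,0,0],"grip": 9.3},
    {"dp": [-2.14,-0.42,3.84],"angular": [0,0,0],"grip": 9.3},
    {"dp": [-2.14,-0.42,3.84],"angular": [0,0,0],"grip": 9.3}
  ]
}}

```text
clock: 1.3
ee_pos: [0.5384, -0.0938, 0.2689]
tcp_rot: [-90.0, 0.0, -67.6]
wrist_force: [0.7, 0.5, 0.3]
gripper_width: 1.002
```

Request:
{"op": "step_arm", "data": {
  "commands": [
    {"dp": [0,0,0],"angular": [0,0,0],"grip": 9.3},
    {"dp": [0,0,0],"angular": [0,0,0],"grip": 9.3}
  ]
}}

```text
clock: 1.5
ee_pos: [0.5377, -0.0948, 0.2684]
tcp_rot: [-90.1, 0.0, -67.5]
wrist_force: [-0.1, 0.1, -0.4]
gripper_width: 1.002
```

```bash
python3 - <<'E'
from h import *
s=r.get_state();print(s["ee_pos"],s["tcp_rot"],s["joint_pos"],s["clock"])
c=r.camera_info("wrist");p,d=r.capture("wrist");np.savez("w1.npz",p=p,d=d,R=c["R"],t=c["t"],K=c["camera_matrix"])
q=cv2.resize(p,None,fx=1.4,fy=1.4,interpolation=cv2.INTER_CUBIC);cv2.imwrite("pics/w1.png",q[...,::-1])
E
```

```text
[ 0.5376828  -0.09476347  0.26841626] [-9.00752589e+01  3.02689158e-02 -6.74591214e+01] [-2.16832982e+01  1.28272957e+01  8.35989798e+01 -3.09896176e-02
  8.36487687e+01  4.57792516e+01] 1.5
```

View pics/w1.png

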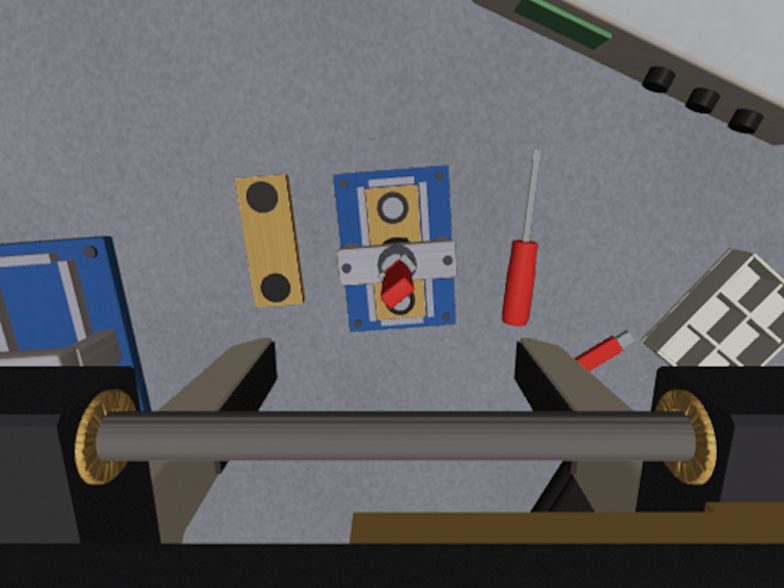

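The lever is at about (398,285) of the enlarged wrist picture, above the dark collar at (397,260). I'll zoom in to read its orientation.

```bash
python3 - <<'E'
from h import *
p=np.load("w1.npz")["p"][165:235,240:330]
cv2.imwrite("pics/w1c.png",cv2.resize(p,None,fx=8,fy=8,interpolation=cv2.INTER_CUBIC)[...,::-1])
E
```

```text
(no output)
```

View pics/w1c.png

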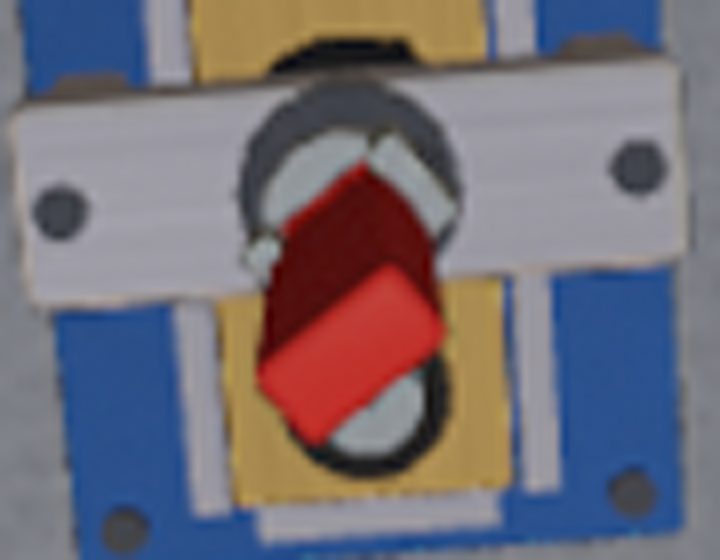

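```bash
python3 - <<'E'
from h import *
w=np.load("w1.npz");c=dict(R=w["R"],t=w["t"],camera_matrix=w["K"])
P=[onplane(c,240+a/8-.4,165+b/8-.4,.168)[:2] for a,b in ((258,375),(395,262),(445,325),(315,448))]
P=np.array(P)*1000;print(P,P.mean(0))
for i in range(4):
    e=P[(i+1)%4]-P[i];print(np.hypot(*e),np.degrees(np.arctan2(e[1],e[0])))
cc=onplane(c,240+350/8,165+190/8,.075);print("collar",cc)
for a,b in ((60,213),(640,167)): print("hole",onplane(c,240+a/8,165+b/8,.07))
E
```

```text
[[ 533.5888696   -86.25543586]
 [ 550.29694887  -94.8425666 ]
 [ 546.10137737 -102.28731472]
 [ 528.50994862  -94.83348515]] [539.62428612 -94.55470058]
18.78559892848077 -27.200934155109838
8.54558920094678 -119.40392252651287
19.105442694709115 157.03668436393895
9.96886993975622 59.370927086794445
collar [ 0.5396238  -0.09499751  0.075     ]
hole [ 0.51995804 -0.05869769  0.07      ]
hole [ 0.55751569 -0.13187975  0.07      ]
```

Request:
{"op": "step_arm", "data": {
  "commands": [
    {"dp": [0,0,0],"angular": [0,-0.1446,0],"grip": 5},
    {"dp": [0,0,0],"angular": [0,-0.1446,0],"grip": 5},
    {"dp": [0,0,0],"angular": [0,-0.1446,0],"grip": 5},
    {"dp": [0,0,0],"angular": [0,-0.1446,0],"grip": 5},
    {"dp": [0,0,0],"angular": [0,-0.1446,0],"grip": 5},
    {"dp": [0,0,0],"angular": [0,-0.1446,0],"grip": 5},
    {"dp": [0,0,0],"angular": [0,-0.1446,0],"grip": 5},
    {"dp": [0,0,0],"angular": [0,-0.1446,0],"grip": 5}
  ]
}}

```text
clock: 2.35
ee_pos: [0.5366, -0.0974, 0.2688]
tcp_rot: [-90.0, 0.1, -1.2]
wrist_force: [-0.1, -0.1, 0.3]
gripper_width: 0.54
```

Request:
{"op": "step_arm", "data": {
  "commands": [
    {"dp": [0,0,0],"angular": [0,-0.1446,0],"grip": 5},
    {"dp": [0,0,0],"angular": [0,-0.1446,0],"grip": 5},
    {"dp": [0,0,0],"angular": [0,-0.1446,0],"grip": 5},
    {"dp": [0,0,0],"angular": [0,-0.1446,0],"grip": 5},
    {"dp": [0,0,0],"angular": [0,-0.1446,0],"grip": 5},
    {"dp": [0,0,0],"angular": [0,-0.1446,0],"grip": 5},
    {"dp": [0,0,0],"angular": [0,-0.1446,0],"grip": 5},
    {"dp": [0,0,0],"angular": [0,-0.1446,0],"grip": 5},
    {"dp": [0,0,0],"angular": [0,0,0],"grip": 5},
    {"dp": [0,0,0],"angular": [0,0,0],"grip": 5}
  ]
}}

```text
clock: 3.35
ee_pos: [0.5371, -0.0968, 0.2689]
tcp_rot: [-90.0, 0.0, 64.6]
wrist_force: [-0.8, -0.3, 0.0]
gripper_width: 0.538
```

```bash
python3 - <<'E'
from h import *
s=r.get_state();print(s["ee_pos"],s["tcp_rot"],s["joint_pos"],s["clock"],s["moment"])
c=r.camera_info("wrist");p,d=r.capture("wrist");np.savez("w2.npz",p=p,d=d,R=c["R"],t=c["t"],K=c["camera_matrix"])
K=c["camera_matrix"];x=c["R"]@[.539,-.095,.13]+c["t"];u,v=(K@x)[:2]/x[2];u,v=int(u),int(v);print(u,v)
u0=u-45;v0=v-35;q=p[v0:v0+70,u0:u0+90];print(u0,v0)
cv2.imwrite("pics/w2c.png",cv2.resize(q,None,fx=8,fy=8,interpolation=cv2.INTER_CUBIC)[...,::-1])
E
```

```text
[ 0.53706812 -0.09675568  0.26893571] [-8.99776647e+01  1.50915371e-02  6.46099791e+01] [-2.19177761e+01  1.27494449e+01  8.36274416e+01 -1.37958299e-02
  8.36463220e+01 -8.65262227e+01] 3.35 [-0.02401512 -0.2031512  -0.05688033]
284 202
239 167
```

View pics/w2c.png

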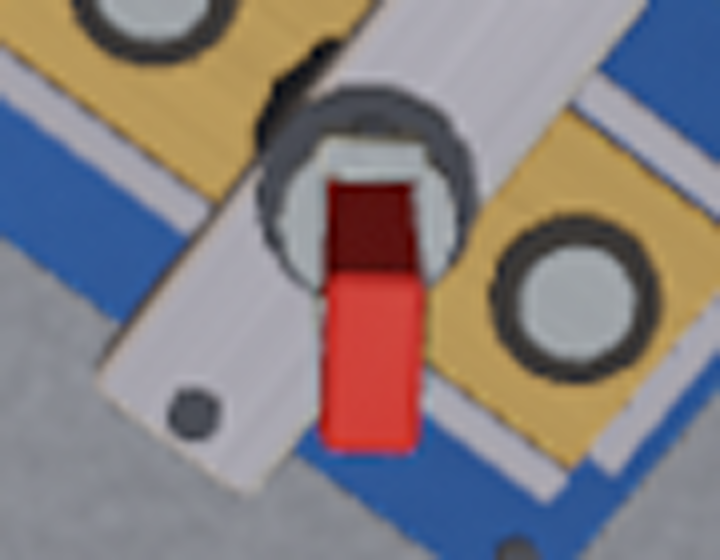

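```bash
python3 - <<'E'
from h import *
w=np.load("w2.npz");c=dict(R=w["R"],t=w["t"],camera_matrix=w["K"])
P=np.array([onplane(c,239+a/8-.4,167+b/8-.4,.168)[:2] for a,b in ((333,272),(425,275),(420,452),(320,450))])*1000;print(P,P.mean(0))
for i in range(4):
    e=P[(i+1)%4]-P[i];print(np.hypot(*e),np.degrees(np.arctan2(e[1],e[0])))
print("collar",onplane(c,239+368/8,167+190/8,.075))
s=r.get_state();R=Ro.from_euler('xyz',s["tcp_rot"],degrees=True).as_matrix()
print(R.T@(np.array([*(P.mean(0)/1000),.13])-s["ee_pos"])*100)
E
```

```text
[[ 527.61091588  -93.80063433]
 [ 532.02433907  -85.24814086]
 [ 549.28989134  -93.86850751]
 [ 544.52824377 -103.38504099]] [538.36334751 -94.07558092]
9.624107695658505 62.70448538582729
19.297927772353336 -26.532096981937844
10.64132027194345 -116.58133269492102
19.44368365157533 150.46654813924204
collar [ 0.53830398 -0.09346431  0.075     ]
[ 2.71138965e-01  1.38968456e+01 -4.74218859e-03]
```

Request:
{"op": "step_arm", "data": {
  "commands": [
    {"dp": [0.3,0,-0.05],"angular": [0,0.035,0],"grip": 5},
    {"dp": [0,3.5,0],"angular": [0,0,0],"grip": 5},
    {"dp": [0,3.5,0],"angular": [0,0,0],"grip": 5},
    {"dp": [0,3.0,0],"angular": [0,0,0],"grip": 5},
    {"dp": [0,2.5,0],"angular": [0,0,0],"grip": 5},
    {"dp": [0,1.4,0],"angular": [0,0,0],"grip": 5},
    {"dp": [0,0,0],"angular": [0,0,0],"grip": 5},
    {"dp": [0,0,0],"angular": [0,0,0],"grip": 5},
    {"dp": [0,0,0],"angular": [0,0,0],"grip": 5}
  ]
}}

```text
clock: 4.3
ee_pos: [0.5403, -0.0935, 0.1313]
tcp_rot: [-90.1, -0.0, 62.9]
wrist_force: [0.5, 0.1, 0.8]
gripper_width: 0.539
```

```bash
python3 - <<'E'
from h import *
s=r.get_state();print(s["ee_pos"],s["tcp_rot"],s["wrist_force"],s["moment"])
E
```

```text
[ 0.54029505 -0.09350221  0.13129019] [-9.01258245e+01 -1.31005946e-02  6.28870108e+01] [0.45576143 0.06328265 0.83187045] [ 0.03874033 -0.119286   -0.02703859]
```

Request:
{"op": "step_arm", "data": {
  "commands": [
    {"dp": [0,0,0],"angular": [0,0,0],"grip": 2.5},
    {"dp": [0,0,0],"angular": [0,0,0],"grip": 1.6},
    {"dp": [0,0,0],"angular": [0,0,0],"grip": 0.5},
    {"dp": [0,0,0],"angular": [0,0,0],"grip": 0.5},
    {"dp": [0,0,0],"angular": [0,0,0],"grip": 0.5},
    {"dp": [0,0,0],"angular": [0,0,0],"grip": 0.5}
  ],
  "grip_force": 20
}}

```text
clock: 4.9
ee_pos: [0.5389, -0.0943, 0.1302]
tcp_rot: [-90.0, 0.2, 63.0]
wrist_force: [-1.9, -3.4, 1.2]
gripper_width: 0.117
```

```bash
python3 - <<'E'
from h import *
s=r.get_state();print(s["ee_pos"],s["tcp_rot"],s["wrist_force"],s["moment"],s["gripper_width"],s["clock"])
E
```

```text
[ 0.53890998 -0.09433211  0.13020478] [-90.00004857   0.16201646  62.97064649] [-1.85980614 -3.36653958  1.21482402] [-0.84306934  0.4097822  -0.08530564] 0.11737827848492448 4.9
```

Request:
{"op": "step_arm", "data": {
  "commands": [
    {"dp": [-0.1,0,0],"angular": [0,0,0],"grip": 0.5},
    {"dp": [0,0.027,0],"angular": [0,0.14,0],"grip": 0.5},
    {"dp": [0,0.027,0],"angular": [0,0.14,0],"grip": 0.5},
    {"dp": [0,0.027,0],"angular": [0,0.14,0],"grip": 0.5}
  ]
}}

```text
clock: 5.3
ee_pos: [0.5389, -0.0944, 0.1294]
tcp_rot: [-90.0, 0.0, 38.6]
wrist_force: [-1.2, -2.4, 2.1]
gripper_width: 0.116
```

```bash
cat > st.py <<'E'
from h import *
s=r.get_state();print(s["ee_pos"].round(4),s["tcp_rot"].round(2),s["wrist_force"].round(2),s["moment"].round(3),"j6 tq",s["joint_torque"][5].round(3),"j6",s["joint_pos"][5].round(1),s["clock"],s["gripper_width"].round(3))
E
python3 st.py
```

```text
Traceback (most recent call last):
  File "st.py", line 2, in <module>
    s=r.get_state();print(s["ee_pos"].round(4),s["tcp_rot"].round(2),s["wrist_force"].round(2),s["moment"].round(3),"j6 tq",s["joint_torque"][5].round(3),"j6",s["joint_pos"][5].round(1),s["clock"],s["gripper_width"].round(3))
                                                                                                                                                                                                     ^^^^^^^^^^^^^^^^^^^^^^^^
AttributeError: 'float' object has no attribute 'round'
```

Request:
{"op": "step_arm", "data": {
  "commands": [
    {"dp": [0,0.027,0],"angular": [0,0.14,0],"grip": 0.5},
    {"dp": [0,0.027,0],"angular": [0,0.14,0],"grip": 0.5},
    {"dp": [0,0.027,0],"angular": [0,0.14,0],"grip": 0.5}
  ]
}}

```text
clock: 5.6
ee_pos: [0.5391, -0.0943, 0.1286]
tcp_rot: [-90.0, -0.0, 14.5]
wrist_force: [-0.9, -1.7, 1.1]
gripper_width: 0.119
```

```bash
python3 st.py
```

```text
Traceback (most recent call last):
  File "st.py", line 2, in <module>
    s=r.get_state();print(s["ee_pos"].round(4),s["tcp_rot"].round(2),s["wrist_force"].round(2),s["moment"].round(3),"j6 tq",s["joint_torque"][5].round(3),"j6",s["joint_pos"][5].round(1),s["clock"],s["gripper_width"].round(3))
                                                                                                                                                                                                     ^^^^^^^^^^^^^^^^^^^^^^^^
AttributeError: 'float' object has no attribute 'round'
```

```bash
sed -i 's/s\["gripper_width"\].round(3)/round(s["gripper_width"],3)/' st.py; python3 st.py
```

```text
[ 0.5391 -0.0943  0.1286] [-90.04  -0.    14.5 ] [-0.9  -1.69  1.12] [-0.502  0.202  0.102] j6 tq -1.751 j6 -36.1 5.6 0.119
```

Request:
{"op": "step_arm", "data": {
  "commands": [
    {"dp": [0,0.02,0],"angular": [0,0.1,0],"grip": 0.5},
    {"dp": [0,0.02,0],"angular": [0,0.1,0],"grip": 0.5}
  ]
}}

```text
clock: 5.8
ee_pos: [0.5392, -0.0943, 0.1282]
tcp_rot: [-90.0, -0.0, 3.1]
wrist_force: [-0.5, -1.8, 2.3]
gripper_width: 0.118
```

```bash
python3 st.py
```

```text
[ 0.5392 -0.0943  0.1282] [-9.003e+01 -2.000e-02  3.130e+00] [-0.45 -1.77  2.32] [-0.456  0.14   0.072] j6 tq -1.197 j6 -24.7 5.8 0.118
```

Request:
{"op": "step_arm", "data": {
  "commands": [
    {"dp": [0,0.02,0],"angular": [0,0.1,0],"grip": 0.5},
    {"dp": [0,0.02,0],"angular": [0,0.1,0],"grip": 0.5}
  ]
}}

```text
clock: 6.0
ee_pos: [0.5394, -0.0943, 0.1279]
tcp_rot: [-90.0, -0.0, -8.3]
wrist_force: [-0.7, -1.8, 0.9]
gripper_width: 0.119
```

```bash
python3 st.py
```

```text
[ 0.5394 -0.0943  0.1279] [-9.003e+01 -5.000e-02 -8.330e+00] [-0.66 -1.83  0.9 ] [-0.432  0.155  0.109] j6 tq -1.223 j6 -13.2 6.0 0.119
```

Request:
{"op": "step_arm", "data": {
  "commands": [
    {"dp": [0,0.02,0],"angular": [0,0.1,0],"grip": 0.5},
    {"dp": [0,0.02,0],"angular": [0,0.1,0],"grip": 0.5},
    {"dp": [0,0.02,0],"angular": [0,0.1,0],"grip": 0.5}
  ]
}}

```text
clock: 6.3
ee_pos: [0.5395, -0.0944, 0.1273]
tcp_rot: [-90.0, -0.1, -25.5]
wrist_force: [0.7, -2.3, -0.2]
gripper_width: 0.116
```

```bash
python3 st.py
```

```text
[ 0.5395 -0.0944  0.1273] [-9.001e+01 -7.000e-02 -2.552e+01] [ 0.73 -2.34 -0.16] [-0.41   0.045  0.078] j6 tq -1.222 j6 3.9 6.3 0.116
```

Request:
{"op": "step_arm", "data": {
  "commands": [
    {"dp": [0,0.02,0],"angular": [0,0.1,0],"grip": 0.5},
    {"dp": [0,0.02,0],"angular": [0,0.1,0],"grip": 0.5}
  ]
}}

```text
clock: 6.5
ee_pos: [0.5397, -0.0944, 0.1269]
tcp_rot: [-90.0, -0.1, -37.0]
wrist_force: [0.7, -1.4, 0.1]
gripper_width: 0.117
```

```bash
python3 st.py
```

```text
[ 0.5397 -0.0944  0.1269] [-89.99  -0.09 -36.98] [ 0.72 -1.36  0.09] [-0.441 -0.027  0.076] j6 tq -1.222 j6 15.4 6.5 0.117
```

Request:
{"op": "step_arm", "data": {
  "commands": [
    {"dp": [0,0.02,0],"angular": [0,0.1,0],"grip": 0.5},
    {"dp": [0,0.02,0],"angular": [0,0.1,0],"grip": 0.5},
    {"dp": [0,0.02,0],"angular": [0,0.1,0],"grip": 0.5}
  ]
}}

```text
clock: 6.8
ee_pos: [0.5398, -0.0946, 0.1264]
tcp_rot: [-90.0, -0.1, -54.2]
wrist_force: [0.5, -2.6, 0.6]
gripper_width: 0.115
```

```bash
python3 st.py
```

```text
[ 0.5398 -0.0946  0.1264] [-89.96  -0.1  -54.17] [ 0.46 -2.6   0.62] [-0.47  -0.064  0.06 ] j6 tq -1.221 j6 32.6 6.8 0.115
```

Request:
{"op": "step_arm", "data": {
  "commands": [
    {"dp": [0,0.02,0],"angular": [0,0.1,0],"grip": 0.5},
    {"dp": [0,0.02,0],"angular": [0,0.1,0],"grip": 0.5}
  ]
}}

```text
clock: 7.0
ee_pos: [0.5398, -0.0947, 0.126]
tcp_rot: [-89.9, -0.1, -65.6]
wrist_force: [0.6, -2.5, -0.8]
gripper_width: 0.118
```

```bash
python3 st.py
```

```text
[ 0.5398 -0.0947  0.126 ] [-89.94  -0.1  -65.63] [ 0.57 -2.53 -0.75] [-0.446 -0.079  0.12 ] j6 tq -1.221 j6 44.0 7.0 0.118
```

Request:
{"op": "step_arm", "data": {
  "commands": [
    {"dp": [0,0.02,0],"angular": [0,0.1,0],"grip": 0.5},
    {"dp": [0,0.02,0],"angular": [0,0.1,0],"grip": 0.5}
  ]
}}

```text
clock: 7.2
ee_pos: [0.5399, -0.0948, 0.1256]
tcp_rot: [-89.9, -0.1, -77.1]
wrist_force: [-0.3, -3.6, -0.2]
gripper_width: 0.118
```

```bash
python3 st.py
```

```text
[ 0.5399 -0.0948  0.1256] [-89.91  -0.1  -77.09] [-0.3  -3.64 -0.22] [-0.561 -0.096  0.144] j6 tq -1.22 j6 55.5 7.2 0.118
```

Request:
{"op": "step_arm", "data": {
  "commands": [
    {"dp": [0,0.02,0],"angular": [0,0.1,0],"grip": 0.5},
    {"dp": [0,0.02,0],"angular": [0,0.1,0],"grip": 0.5}
  ]
}}

```text
clock: 7.4
ee_pos: [0.5399, -0.0949, 0.1252]
tcp_rot: [-89.9, -0.1, -88.5]
wrist_force: [-0.2, -3.5, -0.0]
gripper_width: 0.118
```

```bash
python3 st.py
```

```text
[ 0.5399 -0.0949  0.1252] [-89.89  -0.09 -88.55] [-0.17 -3.53 -0.02] [-0.551 -0.054  0.107] j6 tq -1.22 j6 67.0 7.4 0.118
```

Request:
{"op": "step_arm", "data": {
  "commands": [
    {"dp": [0,0.02,0],"angular": [0,0.1,0],"grip": 0.5},
    {"dp": [0,0.02,0],"angular": [0,0.1,0],"grip": 0.5}
  ]
}}

```text
clock: 7.6
ee_pos: [0.5399, -0.095, 0.1248]
tcp_rot: [-89.9, -0.1, -100.0]
wrist_force: [0.3, -3.8, 1.0]
gripper_width: 0.115
```

```bash
python3 st.py
```

```text
[ 0.5399 -0.095   0.1248] [-8.987e+01 -8.000e-02 -1.000e+02] [ 0.26 -3.75  0.96] [-0.677 -0.108  0.078] j6 tq -1.22 j6 78.4 7.6 0.115
```

Request:
{"op": "step_arm", "data": {
  "commands": [
    {"dp": [0,0.02,0],"angular": [0,0.1,0],"grip": 0.5},
    {"dp": [0,0.02,0],"angular": [0,0.1,0],"grip": 0.5}
  ]
}}

```text
clock: 7.8
ee_pos: [0.5399, -0.0951, 0.1244]
tcp_rot: [-89.9, -0.1, -111.5]
wrist_force: [0.4, -4.8, 1.5]
gripper_width: 0.113
```

```bash
python3 st.py
```

```text
[ 0.5399 -0.0951  0.1244] [-8.9860e+01 -7.0000e-02 -1.1146e+02] [ 0.4  -4.83  1.46] [-0.649 -0.063  0.106] j6 tq -1.209 j6 89.9 7.8 0.113
```

Request:
{"op": "step_arm", "data": {
  "commands": [
    {"dp": [0,0.02,0],"angular": [0,0.1,0],"grip": 0.5},
    {"dp": [0,0.02,0],"angular": [0,0.1,0],"grip": 0.5}
  ]
}}

```text
clock: 8.0
ee_pos: [0.5398, -0.0952, 0.1241]
tcp_rot: [-89.8, -0.0, -122.9]
wrist_force: [0.3, -4.0, 1.1]
gripper_width: 0.118
```

```bash
python3 st.py
```

```text
[ 0.5398 -0.0952  0.1241] [-8.9850e+01 -5.0000e-02 -1.2292e+02] [ 0.31 -4.02  1.11] [-0.797  0.056  0.188] j6 tq -1.165 j6 101.3 8.0 0.118
```

Request:
{"op": "step_arm", "data": {
  "commands": [
    {"dp": [0,0.02,0],"angular": [0,0.1,0],"grip": 0.5},
    {"dp": [0,0.02,0],"angular": [0,0.1,0],"grip": 0.5}
  ]
}}

```text
clock: 8.2
ee_pos: [0.5397, -0.0953, 0.1238]
tcp_rot: [-89.8, -0.0, -134.4]
wrist_force: [-1.0, -4.9, 2.2]
gripper_width: 0.116
```

```bash
python3 st.py
```

```text
[ 0.5397 -0.0953  0.1238] [-8.9840e+01 -3.0000e-02 -1.3437e+02] [-0.99 -4.88  2.23] [-0.795  0.076  0.161] j6 tq -1.114 j6 112.8 8.2 0.116
```

The moment reading and joint-6 torque agree: contact came near yaw −107°, and torque is climbing about 0.25 N m/rad. Aiming for about 0.2 N m over free.

Request:
{"op": "step_arm", "data": {
  "commands": [
    {"dp": [0,0.02,0],"angular": [0,0.1,0],"grip": 0.5},
    {"dp": [0,0.02,0],"angular": [0,0.1,0],"grip": 0.5}
  ]
}}

```text
clock: 8.4
ee_pos: [0.5396, -0.0954, 0.1234]
tcp_rot: [-89.8, -0.0, -145.8]
wrist_force: [-1.4, -5.1, 3.6]
gripper_width: 0.117
```

```bash
python3 st.py
```

```text
[ 0.5396 -0.0954  0.1234] [-8.9840e+01 -1.0000e-02 -1.4582e+02] [-1.45 -5.06  3.58] [-0.785  0.175  0.281] j6 tq -1.06 j6 124.2 8.4 0.117
```

Request:
{"op": "step_arm", "data": {
  "commands": [
    {"dp": [0,0.015,0],"angular": [0,0.08,0],"grip": 0.5},
    {"dp": [0,0.015,0],"angular": [0,0.08,0],"grip": 0.5}
  ]
}}

```text
clock: 8.6
ee_pos: [0.5396, -0.0954, 0.1232]
tcp_rot: [-89.8, 0.0, -154.9]
wrist_force: [-1.3, -4.8, 2.9]
gripper_width: 0.116
```

```bash
python3 st.py; python3 -c "
from station import r
import numpy as np
a=[]
for i in range(3): r.capture('wrist'); s=r.get_state(); a.append([s['moment'][2],s['joint_torque'][5]])
print(np.round(a,3))"
```

```text
[ 0.5396 -0.0954  0.1232] [-8.9840e+01  1.0000e-02 -1.5494e+02] [-1.26 -4.84  2.93] [-0.803  0.202  0.322] j6 tq -0.743 j6 133.4 8.6 0.116
[[0.205 0.043]
 [0.114 0.846]
 [0.019 0.306]]
```

Snug: rise over free is about 0.2–0.23 N m. Release, raise a little, and feel for the fold direction with a light push.

Request:
{"op": "step_arm", "data": {
  "commands": [
    {"dp": [0,0,0],"angular": [0,0,0],"grip": 5},
    {"dp": [0,0,0],"angular": [0,0,0],"grip": 5},
    {"dp": [0,0,0],"angular": [0,0,0],"grip": 5},
    {"dp": [0,0,0],"angular": [0,0,0],"grip": 5},
    {"dp": [0,-1.2,0],"angular": [0,0,0],"grip": 5},
    {"dp": [0,-1.2,0],"angular": [0,0,0],"grip": 5},
    {"dp": [0.8,0,0],"angular": [0,0,0],"grip": 5},
    {"dp": [0.8,0,0],"angular": [0,0,0],"grip": 5},
    {"dp": [0,0,0],"angular": [0,0,0],"grip": 5},
    {"dp": [0,0,0],"angular": [0,0,0],"grip": 5}
  ]
}}

```text
clock: 9.75
ee_pos: [0.524, -0.1009, 0.1463]
tcp_rot: [-90.0, -0.0, -154.8]
wrist_force: [-0.2, 0.4, -0.3]
gripper_width: 0.538
```

```bash
python3 st.py
```

```text
[ 0.524  -0.1009  0.1463] [-9.0030e+01 -2.0000e-02 -1.5482e+02] [-0.17  0.35 -0.32] [ 0.111 -0.02  -0.05 ] j6 tq -0.018 j6 131.9 9.75 0.538
```

Request:
{"op": "step_arm", "data": {
  "commands": [
    {"dp": [0.2,0,0],"angular": [0,0,0],"grip": 5},
    {"dp": [0.2,0,0],"angular": [0,0,0],"grip": 5},
    {"dp": [0.1,0,0],"angular": [0,0,0],"grip": 5},
    {"dp": [0,0,0],"angular": [0,0,0],"grip": 5}
  ]
}}

```text
clock: 10.15
ee_pos: [0.5203, -0.1027, 0.1464]
tcp_rot: [-90.0, 0.0, -154.8]
wrist_force: [2.5, 0.4, -2.6]
gripper_width: 0.543
```

```bash
python3 st.py
```

```text
[ 0.5203 -0.1027  0.1464] [-9.0010e+01  5.0000e-02 -1.5478e+02] [ 2.51  0.35 -2.57] [ 0.312 -0.405  0.057] j6 tq -0.01 j6 131.5 10.15 0.543
```

Request:
{"op": "step_arm", "data": {
  "commands": [
    {"dp": [0.15,0,0],"angular": [0,0,0],"grip": 5},
    {"dp": [0.15,0,0],"angular": [0,0,0],"grip": 5},
    {"dp": [0,0,0],"angular": [0,0,0],"grip": 5}
  ]
}}

```text
clock: 10.45
ee_pos: [0.5174, -0.1041, 0.1466]
tcp_rot: [-90.0, 0.0, -154.8]
wrist_force: [2.9, 2.1, -2.3]
gripper_width: 0.54
```

```bash
python3 st.py
```

```text
[ 0.5174 -0.1041  0.1466] [-9.0000e+01  3.0000e-02 -1.5478e+02] [ 2.94  2.13 -2.25] [ 0.368 -0.567 -0.029] j6 tq -0.014 j6 131.3 10.45 0.54
```

The force holds near 3.6 N while the lever moves, so it folds toward tool +x (yaw −155°). Next: open wide so the far finger clears, then push the lever along its arc with the near fingertip.

```bash
python3 - <<'E'
import numpy as np
th=np.r_[.08,np.arange(.2,1.45,.125),1.5,1.55]
s=55;x=s*np.sin(th)-5.5*np.cos(th);z=s*np.cos(th)+5.5*np.sin(th)
print("start edge",x[0],z[0]," TCP x from axis",x[0]+46.5," z",z[0]+88.7)
for a,b,c in zip(th[1:],np.diff(x)/10,-np.diff(z)/10): print(round(a,3),round(b,2),round(c,2))
E
```

```text
start edge -1.0871012163599083 55.263624663474516  TCP x from axis 45.41289878364009  z 143.96362466347452
0.2 0.66 0.03
0.325 0.68 0.11
0.45 0.66 0.2
0.575 0.63 0.28
0.7 0.59 0.35
0.825 0.54 0.42
0.95 0.49 0.49
1.075 0.42 0.55
1.2 0.35 0.59
1.325 0.27 0.63
1.5 0.25 0.93
1.55 0.04 0.27
```

Request:
{"op": "step_arm", "data": {
  "commands": [
    {"dp": [0,0,0],"angular": [0,0,0],"grip": 9.3},
    {"dp": [0,0,0],"angular": [0,0,0],"grip": 9.3},
    {"dp": [0,0,0],"angular": [0,0,0],"grip": 9.3},
    {"dp": [0,0,0],"angular": [0,0,0],"grip": 9.3},
    {"dp": [1.0,0,0],"angular": [0,0,0],"grip": 9.3},
    {"dp": [0.9,0.28,0],"angular": [0,0,0],"grip": 9.3},
    {"dp": [0,0,0],"angular": [0,0,0],"grip": 9.3},
    {"dp": [0,0,0],"angular": [0,0,0],"grip": 9.3}
  ]
}}

```text
clock: 11.25
ee_pos: [0.4996, -0.1125, 0.1437]
tcp_rot: [-90.0, -0.0, -154.8]
wrist_force: [-0.1, -0.4, 0.3]
gripper_width: 0.996
```

```bash
python3 st.py
```

```text
[ 0.4996 -0.1125  0.1437] [-9.0010e+01 -1.0000e-02 -1.5482e+02] [-0.07 -0.43  0.34] [ 0.12  -0.017 -0.012] j6 tq -0.021 j6 129.6 11.25 0.996
```

Request:
{"op": "step_arm", "data": {
  "commands": [
    {"dp": [0.25,0,0],"angular": [0,0,0],"grip": 9.3},
    {"dp": [0.66,0.03,0],"angular": [0,0,0],"grip": 9.3},
    {"dp": [0.68,0.11,0],"angular": [0,0,0],"grip": 9.3},
    {"dp": [0.66,0.2,0],"angular": [0,0,0],"grip": 9.3},
    {"dp": [0.63,0.28,0],"angular": [0,0,0],"grip": 9.3}
  ]
}}

```text
clock: 11.75
ee_pos: [0.474, -0.1249, 0.1378]
tcp_rot: [-89.9, 0.1, -154.8]
wrist_force: [3.2, 2.1, 1.7]
gripper_width: 1.002
```

```bash
python3 st.py
```

```text
[ 0.474  -0.1249  0.1378] [-8.9950e+01  5.0000e-02 -1.5478e+02] [3.17 2.07 1.71] [ 0.459 -0.717  0.02 ] j6 tq 0.152 j6 126.9 11.75 1.002
```

Request:
{"op": "step_arm", "data": {
  "commands": [
    {"dp": [0.59,0.35,0],"angular": [0,0,0],"grip": 9.3},
    {"dp": [0.54,0.42,0],"angular": [0,0,0],"grip": 9.3},
    {"dp": [0.49,0.49,0],"angular": [0,0,0],"grip": 9.3}
  ]
}}

```text
clock: 12.05
ee_pos: [0.4589, -0.1319, 0.1248]
tcp_rot: [-90.0, -0.0, -154.8]
wrist_force: [2.2, -0.0, 3.2]
gripper_width: 1.001
```

```bash
python3 st.py; python3 - <<'E'
from h import *
p,d=r.capture("scene");q=p[180:310,200:350];cv2.imwrite("pics/s2.png",cv2.resize(q,None,fx=4,fy=4,interpolation=cv2.INTER_CUBIC)[...,::-1])
E
```

```text
[ 0.4589 -0.1319  0.1248] [-8.9970e+01 -1.0000e-02 -1.5479e+02] [ 2.22 -0.03  3.24] [ 0.254 -0.508  0.009] j6 tq 0.099 j6 125.4 12.05 1.001
```

View pics/s2.png

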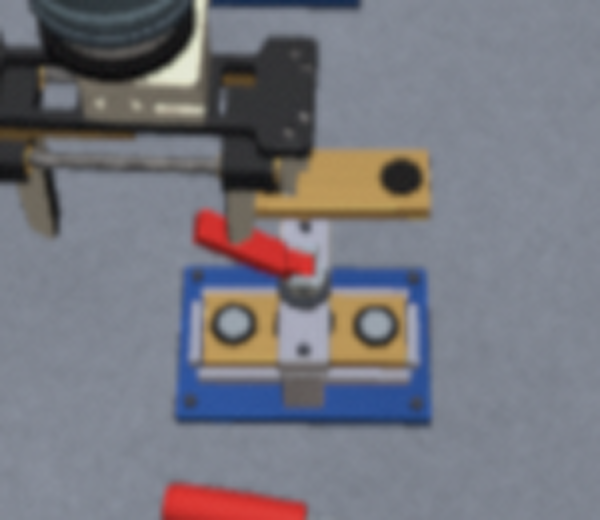

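The lever, at (250,245) in the crop, is about 55° down and following the finger, with forces around 4 N. Continuing to the stop.

Request:
{"op": "step_arm", "data": {
  "commands": [
    {"dp": [0.42,0.55,0],"angular": [0,0,0],"grip": 9.3},
    {"dp": [0.35,0.59,0],"angular": [0,0,0],"grip": 9.3},
    {"dp": [0.27,0.63,0],"angular": [0,0,0],"grip": 9.3},
    {"dp": [0.13,0.46,0],"angular": [0,0,0],"grip": 9.3},
    {"dp": [0.1,0.3,0],"angular": [0,0,0],"grip": 9.3},
    {"dp": [0,0,0],"angular": [0,0,0],"grip": 9.3}
  ]
}}

```text
clock: 12.7
ee_pos: [0.4476, -0.1369, 0.0991]
tcp_rot: [-90.0, -0.0, -154.8]
wrist_force: [0.6, -0.2, 1.0]
gripper_width: 0.996
```

```bash
python3 st.py
```

```text
[ 0.4476 -0.1369  0.0991] [-9.0030e+01 -4.0000e-02 -1.5479e+02] [ 0.57 -0.18  1.03] [-0.001 -0.126 -0.079] j6 tq -0.069 j6 124.1 12.7 0.996
```

Request:
{"op": "step_arm", "data": {
  "commands": [
    {"dp": [0,0.15,0],"angular": [0,0,0],"grip": 9.3},
    {"dp": [0,0.1,0],"angular": [0,0,0],"grip": 9.3},
    {"dp": [0,0,0],"angular": [0,0,0],"grip": 9.3}
  ]
}}

```text
clock: 13.0
ee_pos: [0.4476, -0.1371, 0.0978]
tcp_rot: [-90.0, -0.0, -154.7]
wrist_force: [-3.6, -1.5, 10.6]
gripper_width: 1.0
```

```bash
python3 st.py
```

```text
[ 0.4476 -0.1371  0.0978] [-8.9990e+01 -5.0000e-02 -1.5475e+02] [-3.63 -1.49 10.6 ] [0.001 0.281 0.003] j6 tq 0.014 j6 124.1 13.0 1.0
```

Force jumped to 10.6 N with the finger edge at 97.8 mm, against 98.1 mm expected at the stop. A last small press, then retreat up and check.

Request:
{"op": "step_arm", "data": {
  "commands": [
    {"dp": [0,0.08,0],"angular": [0,0,0],"grip": 9.3},
    {"dp": [0,0,0],"angular": [0,0,0],"grip": 9.3}
  ]
}}

```text
clock: 13.2
ee_pos: [0.4476, -0.1372, 0.0974]
tcp_rot: [-90.0, -0.0, -154.7]
wrist_force: [-6.0, -1.4, 14.1]
gripper_width: 0.997
```

Request:
{"op": "step_arm", "data": {
  "commands": [
    {"dp": [0,-1.5,0],"angular": [0,0,0],"grip": 9.3},
    {"dp": [0,-3.5,0],"angular": [0,0,0],"grip": 9.3},
    {"dp": [0,-4,0],"angular": [0,0,0],"grip": 9.3},
    {"dp": [-2,-4,0],"angular": [0,0,0],"grip": 9.3},
    {"dp": [-3,-3,0],"angular": [0,0,0],"grip": 9.3},
    {"dp": [0,0,0],"angular": [0,0,0],"grip": 9.3},
    {"dp": [0,0,0],"angular": [0,0,0],"grip": 9.3},
    {"dp": [0,0,0],"angular": [0,0,0],"grip": 9.3}
  ]
}}

```text
clock: 14.0
ee_pos: [0.4916, -0.115, 0.2544]
tcp_rot: [-90.2, -0.2, -154.8]
wrist_force: [-0.6, -0.1, -0.3]
gripper_width: 0.996
```

```bash
python3 st.py; python3 - <<'E'
from h import *
c=r.camera_info("wrist");p,d=r.capture("wrist");cv2.imwrite("pics/w3.png",cv2.resize(p,None,fx=1.4,fy=1.4)[...,::-1])
sc,_=r.capture("scene");q=sc[180:310,200:350];cv2.imwrite("pics/s3.png",cv2.resize(q,None,fx=4,fy=4,interpolation=cv2.INTER_CUBIC)[...,::-1])
ct=r.camera_info("scene")
m=blob(red(sc),(230,215,300,262));v,u=np.nonzero(m)
P=np.array([onplane(ct,a,b,.094)[:2] for a,b in zip(u,v)],np.float32)*1000;print(len(u),cv2.minAreaRect(P))
E
```

```text
[ 0.4916 -0.115   0.2544] [ -90.19   -0.17 -154.76] [-0.64 -0.07 -0.27] [ 0.108 -0.02   0.015] j6 tq -0.002 j6 128.9 14.0 0.996
229 ((509.45343017578125, -112.86553192138672), (73.16020202636719, 20.624422073364258), 22.154325485229492)
```

View pics/w3.png

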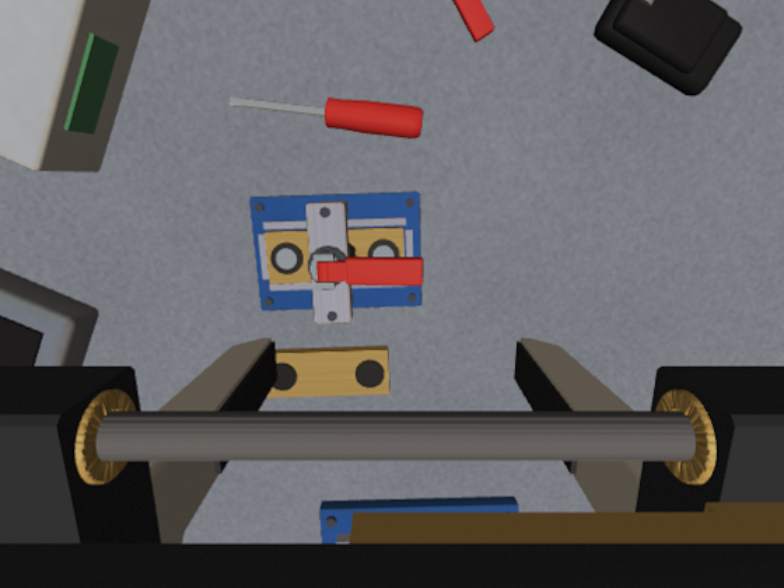

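View pics/s3.png

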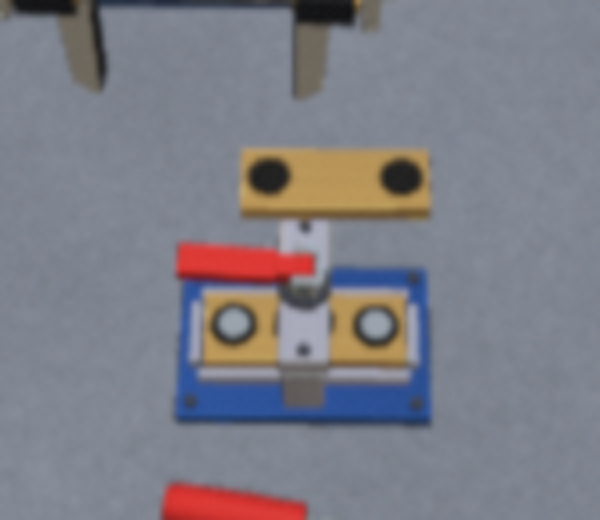

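Both views show the lever level: in the wrist view it runs from (320,272) to (422,272). The carrier is in its recess, the bystanders are undisturbed and the gripper is clear.

```bash
python3 -c "
from station import r
print(r.finish_job())"
```

```text
the job is handed in; nothing more can be done
None
```

The carrier is clamped in the smaller blue dock, and I handed the job in at about 14 s on the robot's clock. No verdict was reported.

- **Screwing in:** I gripped the upright lever across its thickness and turned it clockwise about 3.8 rad. The foot began to bear after about 3.0 rad. I stopped where the turning moment was about 0.2 N m over free turning: 0.23 from the wrist and 0.2 extrapolated from joint 6. The joint-6 reading taken right at the stop (-0.74 N m) did not fit that trend. I put this down to settling and did not use it.
- **Folding:** A light push of about 3.6 N showed which way the lever folds. I then pushed it along its arc with one fingertip at about 4 N. At the end the force rose to 14 N with almost no further movement, and the fingertip was at 97.4 mm against the 98.1 mm I expected at the stop.
- **Last checks:** The final pictures show the lever level, the carrier in its recess and the nearby things where they were. I did not measure the other things on the desk again. The gripper is open and about 15 cm above the lever, with wrist force near zero.

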